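# Lock a specimen carrier with an eccentric knob

## Robot

A 7-joint arm with a two-finger parallel gripper is mounted at the origin on the work surface. World frame = base frame: x ahead of the robot, y to its left, z up, the work surface at z = 0. Lengths are in m, angles in degrees, forces in N, time in s.
With the tool pointing down it reaches from about 0.35 to 0.9 m from the base axis. Payload 19.9 kg.
Tool frame: the origin (TCP) lies on the centre line of the jaws, within the pads' length; the fingertips stand 11 mm ahead of it and the grasp point (between the pads) lies 8 mm behind it; z points along the fingers, y is the line along which they close (so a half turn about z gives the same grasp; the last joint's range is limited). The gripper opens to 85 mm and grips with 20 to 120 N. Pads are 22 mm wide; open, the fingers measure 114 mm over their backs; the gripper's body (76 mm by 85 mm) begins 54 mm behind the grasp point. The pads swing forward as they close: fully open they stand 13 mm farther back than shut.
Start: joints at [65.059, 23.915, -0.59, 92.452, 0.269, 63.638, -3.037], TCP at [0.24, -0.577, 0.242] pointing down, gripper open.
Joint ranges: [-161.28, 161.28], [-22.2, 115.67], [-73.04, 71.86], [3.21, 147.25], [-68.34, 248.33], [10.77, 114.83], [-161.83, 161.83]. Speed limits (degrees/s): [108.29, 108.29, 136.94, 136.94, 172.46, 172.46, 172.46].

## Interface

Orientations are given as a 3x3 rotation matrix whose columns are the frame's x, y, z axes.
In Python, from bench import manip, optics gives the robot as it stands. The module is installed in compiled form; this text tells all that it offers.
- The arm moves only by the tool drive_tool, never from a script. Its argument "targets" is a list of rows, each a list of 3 entries, a list of its own where there are three numbers: the shift along the tool's x, y, z in m, then the turn, a rotation vector about the tool's x, y, z in degrees, then the finger opening in m, from 0 to 0.0854. A call has 1 to 5 rows; each row is the pose to reach, as a shift and turn from the pose commanded when the call began, along the tool's axes at that moment; what a row does not reach only later rows make up. A row lasts 1/12 s, in which the tool goes at most 41.7 mm and 7.16 degrees, less where a joint would pass 70% of its speed; a pose out of reach is approached as far as the arm can. A call with a gripper value outside its range is refused whole. The fingers move at their own pace and stop on an object; "squeeze" is the grip in N (left out, the last holds). Time passes only in rows, so rows that repeat a pose let the fingers close. It gives the time, the measured TCP pose, the force and the opening at its end, in the units of the state.
- manip.sense(): the state, without advancing time (a new reading comes with each control period).
- optics.grab_frame(name): name is "scene" or "top"; returns (picture, depth): 480x640x3 uint8, blue, green, red; 480x640 float32, m along the optical axis (not along the pixel's ray), 0 where there is no reading.
- optics.calibration(name): a dict with "fx", "fy", "cx", "cy" (pixels), "world_from_camera" (4x4, takes a point from camera to world coordinates). Camera axes: x right, y up, looking along -z (the intrinsics and any distortion apply to the point x, -y, -z); pixel columns grow to the right and rows downward; lengths in m; the calibration is good to about 2 mm. A picture is of the moment at which its call begins. calibration takes no time and is no camera call.
- manip.finish_job(): hands the job in, once; it reports no verdict.
The state is a dict: "time": time; "q": joint angles; "qvel": joint speeds; "joint_efforts": joint torques, N m; "tool_pos": TCP position; "tcp_rot": TCP orientation; "ft_force": force on the tool from outside, world axes, zero at the start; "torque": the same for the moment, N m; "opening": opening from 0.0 (shut) to 1.0 (fully open).
Only numpy, scipy, OpenCV 4.12 (cv2) and the standard library are available. Lean on these libraries where they do the work, as an engineer would, in place of code of your own. Each camera call takes 0.05 s, during which the arm holds its last target. There are 200 camera calls.

## Task

Lift the finned specimen carrier into the microscope bench fixture, flat between the jaw and the eccentric knob with its fin on the jaw's side, and slide it home against the end stop. Then turn the knob clockwise until its off-centre lobe clamps the carrier against the spring jaw with about 10 N (at least 4 N left after letting go, never more than 20 N), and let go. Leave the other things on the bench alone.

Things in the scene. Friction and masses are not known exactly. Their poses are not given: they have to be found in the camera images.
- carrier: Loose specimen carrier: aluminium block of about 0.2 kg, 90 mm (x) by 54 mm (y) by 12 mm tall, two thin cover glasses on top and an upright fin near its -y long side. Origin at the centre of the block's underside, x along the block, z up. It lies upright on the bench at first, in one of two places.
- carrier_fin (a point): Grip point in the carrier's fin, 34 mm above the carrier's underside, at x = 0, y = -12 mm of the carrier, same axes. The fin is 12 mm thick (x), 20 mm wide (y) and stands from 12 to 46 mm above the underside: grasp it from above across its thickness, fingers closing along x.
- fixture: Fixed dark steel base plate, 150 mm (x) by 160 mm (y), 12 mm thick, top level; origin under its centre on the bench, x and y along its sides, z up. The end stop stands on its -x side, the jaw along its -y side, the eccentric knob on its +y side.
- stop_face (a point): Middle of the end stop's face at x = -45 mm, y = -5 mm of the fixture, same axes; the face looks to the fixture's +x. The stop is 40 mm wide and 12 mm tall on the plate. A carrier that is home touches it: carrier centre and fin at x = 0 of the fixture, long sides along the fixture's x, fin towards -y.
- jaw_place (a point): Nominal middle of the jaw pad's face, at y = -27 mm of the fixture, 6 mm above the plate; the real face lies up to 3 mm nearer or farther along y (set by hand, not measured). The pad is 80 mm long in x, 12 mm tall, looks to +y, the jaw behind it 14 mm tall. It yields to -y on springs: moves from about 2.4 N, then 12 N per mm, for 6 mm.
- knob: Eccentric knob; its upright axis stands at x = 0, y = 46 mm of the fixture. Round steel lobe, radius 22 mm, centre 12 mm off the axis, 1 to 13 mm above the plate, under a black bar grip 46 mm long, 14 mm wide, 50 to 76 mm above the bench. Origin on the axis at the plate's top; axes turn with it: bar along x, lobe centre at x = 4.1, y = 11.3 mm.
- knob_grip (a point): Point to grip in the knob's bar: on the knob's axis, 65 mm above the bench, 11 mm below the bar's top; it turns with the knob, x along the bar. The free knob drags with about 0.08 N m and stays where it is left; each newton of clamping adds some 0.018 to 0.03 N m while tightening, and the rubbing lobe drags the carrier towards the end stop.
- cam (a joint): Knob angle in rad: 0 with the bar along the fixture's x (lobe then points away from the carrier), growing clockwise seen from above, -0.3 to 2.3; starts within 0.15 of 0. The lobe reaches 22 mm - 12 mm x cos(angle + 0.35) from the axis towards the fixture's -y: it begins to squeeze a carrier between it and the jaw at some angle between 0.6 and 1.3; about 0.1 more gives 10 N.
- blank: Bystander: plain steel block 58 x 40 x 14 mm without fin, loose; origin under its centre.
- oil_bottle: Bystander: small amber bottle, 34 mm across, 65 mm tall; origin under its centre.
- objective: Bystander: microscope objective standing on end, 28 mm across, 46 mm tall; origin under its centre.
- stain: Bystander: white stain bottle, 40 mm across, 90 mm tall; origin under its centre.
Things that resemble listed ones, but are neither listed nor needed, are in the scene too. Leave any pink look-alike of the carrier alone. There is more than one size of the fixture; the one meant has the size given above.

How it is judged:
By the outcome, as a careful person would: the job done as asked, in the order asked, and still so for the second after the job is handed in, with the robot touching nothing.
It also fails if it takes over 72 s, if anything falls off the work surface, if the arm or the gripper's body presses on something with over 40 N, if the wrist force passes 120 N, or if a joint passes its speed limit or range.

## Working session

There is one attempt and no reset: what is moved stays moved. The work goes in short steps, Python scripts to look and compute and a tool call to move; the robot and the scene stay as the last step left them, time stands still between calls to the robot, and variables do not carry over. Pictures are saved under pics/ and viewed, on a budget of 10 in all, crops included, one or two more only if the job needs it, and the job is handed in when it is done.

Besides the shell and the picture viewer there is one more tool, called after "Call:" in YAML: its name, and indented under it one key for each argument. drive_tool: Moves the arm, as the interface text tells. Its arguments: {"type":"object","properties":{"targets":{"type":"array"},"squeeze":{"type":"number"}},"required":["targets"]}

```bash
mkdir -p pics; python3 - <<'E'
from bench import manip, optics
import cv2,numpy as np
s=manip.sense();print({k:np.round(v,3).tolist() for k,v in s.items()})
for n in("scene","top"):
    p,d=optics.grab_frame(n);cv2.imwrite(f"pics/{n}0.png",p);np.savez(f"{n}0.npz",p=p,d=d)
    c=optics.calibration(n);print(n,c)
E
```

```text
{'time': 0.0, 'q': [65.06, 23.948, -0.592, 92.485, 0.269, 63.64, -3.034], 'qvel': [-0.001, 0.035, -0.072, -0.054, -0.07, 0.018, -0.093], 'joint_efforts': [-0.001, -86.444, 0.679, -43.489, 0.019, 0.008, 0.0], 'tool_pos': [0.24, -0.577, 0.242], 'tcp_rot': [[0.923, 0.384, -0.001], [0.384, -0.923, 0.001], [-0.0, -0.001, -1.0]], 'ft_force': [-0.604, 0.844, -1.029], 'torque': [0.009, -0.013, -0.012], 'opening': 1.001}
scene {'fx': 523.5396890229775, 'fy': 523.5396890229775, 'cx': 312.76929654136984, 'cy': 235.54567978440255, 'world_from_camera': array([[-0.1418251 , -0.7648099 ,  0.62845164,  1.14115062],
       [ 0.98984878, -0.10365778,  0.09723407,  0.07041787],
       [-0.00922168,  0.63586232,  0.77174742,  0.83354571],
       [ 0.        ,  0.        ,  0.        ,  1.        ]])}
top {'fx': 435.2487523054551, 'fy': 435.2487523054551, 'cx': 314.45587022053166, 'cy': 244.76984350048315, 'world_from_camera': array([[-2.33077871e-02,  9.79989968e-01, -1.97677542e-01,
         3.40445785e-01],
       [-9.99714615e-01, -2.38832579e-02, -5.27210908e-04,
        -8.49585251e-03],
       [-5.23784511e-03,  1.97608839e-01,  9.80266959e-01,
         9.77669791e-01],
       [ 0.00000000e+00,  0.00000000e+00,  0.00000000e+00,
         1.00000000e+00]])}
```

View pics/top0.png

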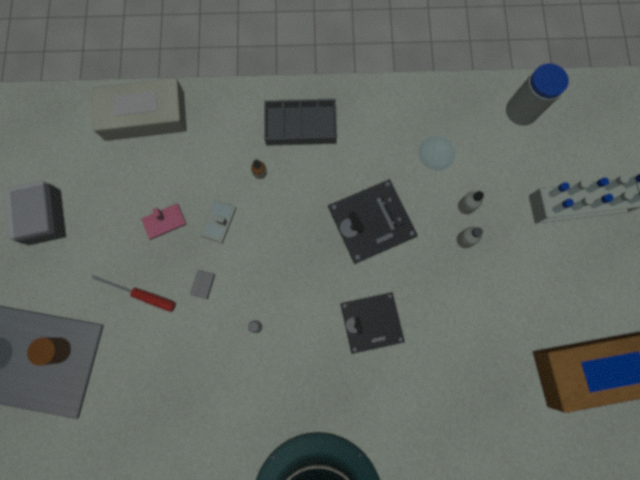

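View pics/scene0.png

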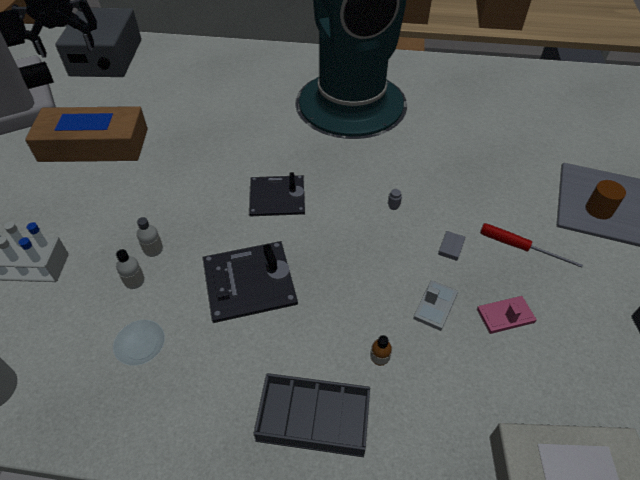

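Candidates. Carrier: pale block at top (218,222) / scene (436,304), against the pink look-alike at top (163,220), which I leave alone. Fixture: large plate with jaw at top (372,221), against the smaller one at (372,322). The large one should fit 150x160 mm. I'll confirm this in one crop with sizes.

```bash
cat > h.py <<'E'
import numpy as np,cv2
from bench import manip,optics
def world_map(n,d):
    c=optics.calibration(n);v,u=np.mgrid[:480,:640];T=c["world_from_camera"]
    P=np.stack([(u-c["cx"])/c["fx"]*d,-(v-c["cy"])/c["fy"]*d,-d],-1)
    return P@T[:3,:3].T+T[:3,3]
def ray(n,uv,z):
    c=optics.calibration(n);T=c["world_from_camera"];uv=np.asarray(uv,float).reshape(-1,2)
    r=np.c_[(uv[:,0]-c["cx"])/c["fx"],-(uv[:,1]-c["cy"])/c["fy"],-np.ones(len(uv))]@T[:3,:3].T
    return T[:3,3]+r*((z-T[2,3])/r[:,2])[:,None]
def proj(n,X):
    c=optics.calibration(n);T=c["world_from_camera"];p=(np.atleast_2d(X)-T[:3,3])@T[:3,:3]
    return np.c_[c["cx"]+c["fx"]*p[:,0]/-p[:,2],c["cy"]-c["fy"]*p[:,1]/-p[:,2]]
E
python3 - <<'E'
from h import *
roi={"top":{"car":(190,190,245,255),"fix":(320,170,425,270),"small":(335,285,410,360)},
"scene":{"car":(405,270,468,340),"fix":(195,235,305,325),"small":(240,165,315,222)}}
tiles=[]
for n in roi:
    z=np.load(n+"0.npz");p,d=z["p"],z["d"];W=world_map(n,d)
    for k,(a,b,c,e) in roi[n].items():
        w=W[b:e,a:c];g=p[b:e,a:c].astype(int)
        bench=np.median(w[...,2]);
        if k=="car":
            m=((w[...,2]>.007)&(w[...,2]<.06)&(d[b:e,a:c]>0))
        else: m=g.max(2)<95
        m=m.astype(np.uint8)
        cs,_=cv2.findContours(m,0,1);cn=max(cs,key=cv2.contourArea)
        if k=="car": zz=.012
        else: zz=.012
        uv=cn[:,0]+[a,b];X=ray(n,uv,zz)[:,:2]
        print(n,k,"benchz",round(bench,4),"rect mm",[np.round(q,1) for q in cv2.minAreaRect((X*1000).astype(np.float32))],"area",m.sum())
        if k=="car":
            hi=(w[...,2]>.03)&(d[b:e,a:c]>0);print(" high pts",hi.sum(),np.round(w[hi].mean(0),4),np.round(w[hi].max(0),4))
        cr=p[b:e,a:c]
        if k!="small" : tiles.append(cv2.resize(cr,(400,300),interpolation=cv2.INTER_CUBIC))
cv2.imwrite("pics/crop1.png",np.vstack([np.hstack(tiles[:2]),np.hstack(tiles[2:])]))
E
```

```text
top car benchz 0.0 rect mm [array([597.4, 211.9]), array([55.3, 89.7]), np.float64(70.1)] area 894
 high pts 66 [0.5925 0.2003 0.0425] [0.6015 0.2122 0.0484]
top fix benchz 0.0014 rect mm [array([ 589. , -140.5]), array([152.4, 162.5]), np.float64(22.3)] area 4563
top small benchz 0.0047 rect mm [array([ 360. , -129.2]), array([113.5, 121.2]), np.float64(10.7)] area 2910
scene car benchz 0.0001 rect mm [array([601.6, 212.8]), array([53.8, 92.3]), np.float64(70.0)] area 1259
 high pts 122 [0.5978 0.2016 0.041 ] [0.605  0.2136 0.0487]
scene fix benchz 0.0097 rect mm [array([ 595.5, -139.4]), array([156.2, 160.7]), np.float64(22.3)] area 5684
scene small benchz 0.0031 rect mm [array([ 364.4, -128.6]), array([129.6, 120.6]), np.float64(11.1)] area 2200
```

View pics/crop1.png

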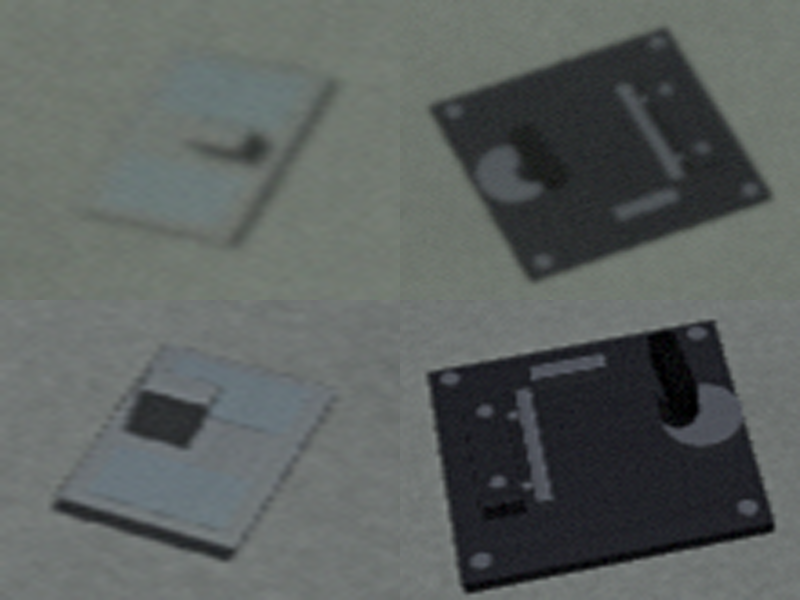

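The crop shows the carrier with its fin near the -y edge (the dark fin at crop (165,415)). The big fixture has its knob on the +y side, its jaw on the -y side and its stop towards the robot. The sizes match: 55x90 mm and 152x162 mm, while the small plate measures about 113x121 mm. Carrier yaw ≈ -20°, fixture yaw ≈ +22.3°. Moving over the carrier.

Call:
drive_tool:
  targets:
    - [[0.03, -0.028, 0.003], [0, 0, 0], 0.0854]
    - [[0.06, -0.056, 0.006], [0, 0, 0], 0.0854]
    - [[0.09, -0.084, 0.009], [0, 0, 0], 0.0854]
    - [[0.12, -0.112, 0.012], [0, 0, 0], 0.0854]
    - [[0.15, -0.14, 0.015], [0, 0, 0], 0.0854]
  squeeze: 40

```text
time: 0.52
tool_pos: [0.3248, -0.3883, 0.2269]
tcp_rot: [[0.924, 0.384, -0.0], [0.384, -0.924, 0.0], [-0.0, -0.0, -1.0]]
ft_force: [1.1, -1.2, -0.0]
opening: 0.999
```

Call:
drive_tool:
  targets:
    - [[0.03, -0.028, 0.003], [0, 0, 0], 0.0854]
    - [[0.06, -0.056, 0.006], [0, 0, 0], 0.0854]
    - [[0.09, -0.084, 0.009], [0, 0, 0], 0.0854]
    - [[0.12, -0.112, 0.012], [0, 0, 0], 0.0854]
    - [[0.15, -0.14, 0.015], [0, 0, 0], 0.0854]

```text
time: 0.93
tool_pos: [0.4096, -0.2015, 0.2122]
tcp_rot: [[0.924, 0.384, -0.0], [0.384, -0.924, -0.0], [-0.0, 0.0, -1.0]]
ft_force: [0.8, -1.3, 0.2]
opening: 1.002
```

Call:
drive_tool:
  targets:
    - [[0.03, -0.028, 0.003], [0, 0, 0], 0.0854]
    - [[0.06, -0.056, 0.006], [0, 0, 0], 0.0854]
    - [[0.09, -0.084, 0.009], [0, 0, 0], 0.0854]
    - [[0.12, -0.112, 0.012], [0, 0, 0], 0.0854]
    - [[0.15, -0.14, 0.015], [0, 0, 0], 0.0854]

```text
time: 1.35
tool_pos: [0.4945, -0.0147, 0.1971]
tcp_rot: [[0.924, 0.384, -0.0], [0.384, -0.924, -0.0], [-0.0, 0.0, -1.0]]
ft_force: [2.4, -0.7, -0.1]
opening: 0.999
```

Call:
drive_tool:
  targets:
    - [[0.03, -0.028, 0.003], [0, 0, 0], 0.0854]
    - [[0.06, -0.056, 0.006], [0, 0, 0], 0.0854]
    - [[0.09, -0.084, 0.009], [0, 0, 0], 0.0854]
    - [[0.12, -0.112, 0.012], [0, 0, 0], 0.0854]
    - [[0.15, -0.14, 0.015], [0, 0, 0], 0.0854]

```text
time: 1.77
tool_pos: [0.5794, 0.1721, 0.1818]
tcp_rot: [[0.924, 0.383, -0.001], [0.383, -0.924, -0.0], [-0.001, -0.0, -1.0]]
ft_force: [0.1, 0.2, 0.1]
opening: 0.999
```

Call:
drive_tool:
  targets:
    - [[0, 0, 0], [0, 0, -7], 0.06]
    - [[0, 0, 0], [0, 0, -14], 0.05]
    - [[0, 0, 0], [0, 0, -21], 0.05]
    - [[0, 0, 0], [0, 0, -28], 0.05]
    - [[0, 0, 0], [0, 0, -35], 0.05]

```text
time: 2.18
tool_pos: [0.5788, 0.1702, 0.1819]
tcp_rot: [[0.531, 0.847, -0.001], [0.847, -0.531, -0.0], [-0.0, -0.001, -1.0]]
ft_force: [-0.4, 0.1, 0.6]
opening: 0.584
```

Call:
drive_tool:
  targets:
    - [[0.017, -0.001, 0.02], [0, 0, -6], 0.05]
    - [[0.0347, -0.0026, 0.04], [0, 0, -12.1], 0.05]
    - [[0.0347, -0.0026, 0.07], [0, 0, -12.1], 0.05]
    - [[0.0347, -0.0026, 0.1], [0, 0, -12.1], 0.05]
    - [[0.0347, -0.0026, 0.1], [0, 0, -12.1], 0.05]

```text
time: 2.6
tool_pos: [0.5926, 0.1997, 0.0767]
tcp_rot: [[0.347, 0.938, -0.008], [0.938, -0.347, -0.002], [-0.005, -0.006, -1.0]]
ft_force: [-1.0, -0.4, -1.3]
opening: 0.585
```

```bash
python3 - <<'E'
from h import *
s=manip.sense();print(np.round(s["tool_pos"],4),np.round(s["tcp_rot"],3).tolist(),s["time"])
T=s["tool_pos"];R=np.array(s["tcp_rot"])
t=[]
for n in("scene","top"):
    p,d=optics.grab_frame(n);np.savez(n+"1.npz",p=p,d=d)
    tip=proj(n,T+R@[0,0,.011])[0];fin=proj(n,[.595,.201,.046])[0];print(n,tip,fin)
    u,v=proj(n,[.597,.205,.05])[0].astype(int);cr=p[v-60:v+40,u-50:u+50].copy()
    b=cv2.resize(cr,(400,400),interpolation=cv2.INTER_CUBIC)
    for q,c in((tip,(0,0,255)),(fin,(0,255,0))):cv2.circle(b,(int((q[0]-u+50.5)*4),int((q[1]-v+60.5)*4)),4,c,1)
    t.append(b)
cv2.imwrite("pics/hover.png",np.hstack(t))
E
```

```text
[0.5926 0.1997 0.0767] [[0.347, 0.938, -0.008], [0.938, -0.347, -0.002], [-0.005, -0.006, -1.0]] 2.6
scene [433.2850263  281.99541482] [432.15882128 289.44698848]
top [217.9641688  216.23968603] [219.39130269 217.51316627]
```

View pics/hover.png

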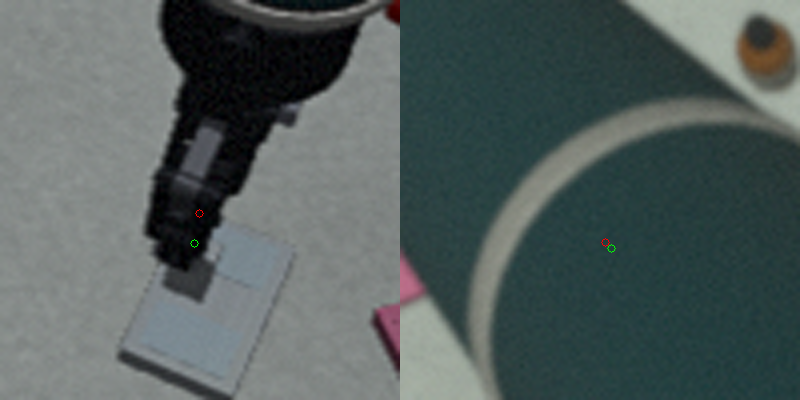

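Scene crop: the fin's front face (crop (190,278)) stands between the open fingers, and the finger line matches the fin's axis. The top view is blocked by the wrist. Descending.

Call:
drive_tool:
  targets:
    - [[0, 0, 0], [0, 0, 0], 0.05]
    - [[0, 0, 0.012], [0, 0, 0], 0.05]
    - [[0, 0, 0.024], [0, 0, 0], 0.05]
    - [[0, 0, 0.036], [0, 0, 0], 0.05]
    - [[0, 0, 0.044], [0, 0, 0], 0.05]

```text
time: 3.12
tool_pos: [0.5951, 0.2006, 0.0369]
tcp_rot: [[0.348, 0.938, -0.001], [0.938, -0.348, -0.0], [-0.001, -0.001, -1.0]]
ft_force: [-0.7, -0.5, -0.3]
opening: 0.582
```

Call:
drive_tool:
  targets:
    - [[0, 0, 0.004], [0, 0, 0], 0.05]
    - [[0, 0, 0.008], [0, 0, 0], 0.05]
    - [[0, 0, 0.008], [0, 0, 0], 0.05]
    - [[0, 0, 0.008], [0, 0, 0], 0.05]

```text
time: 3.45
tool_pos: [0.5955, 0.201, 0.0303]
tcp_rot: [[0.347, 0.938, -0.0], [0.938, -0.347, 0.0], [0.0, -0.0, -1.0]]
ft_force: [-0.1, -0.1, 0.9]
opening: 0.586
```

Call:
drive_tool:
  targets:
    - [[0, 0, 0], [0, 0, 0], 0.03]
    - [[0, 0, 0], [0, 0, 0], 0.02]
    - [[0, 0, 0], [0, 0, 0], 0.005]
    - [[0, 0, 0], [0, 0, 0], 0.005]
    - [[0, 0, 0], [0, 0, 0], 0.005]
  squeeze: 40

```text
time: 3.87
tool_pos: [0.5956, 0.201, 0.0307]
tcp_rot: [[0.348, 0.938, 0.0], [0.938, -0.348, 0.0], [0.0, 0.0, -1.0]]
ft_force: [-1.4, -1.6, 5.8]
opening: 0.133
```

Call:
drive_tool:
  targets:
    - [[0, 0, 0], [0, 0, 0], 0.005]
    - [[0, 0, 0], [0, 0, 0], 0.005]
    - [[0, 0, -0.005], [0, 0, 0], 0.005]
    - [[0, 0, -0.01], [0, 0, 0], 0.005]
    - [[0, 0, -0.02], [0, 0, 0], 0.005]

```text
time: 4.28
tool_pos: [0.5949, 0.2007, 0.0501]
tcp_rot: [[0.348, 0.938, -0.001], [0.938, -0.348, -0.0], [-0.001, -0.001, -1.0]]
ft_force: [-0.4, -0.2, -2.3]
opening: 0.13
```

Call:
drive_tool:
  targets:
    - [[0, 0, -0.02], [0, 0, 0], 0.005]
    - [[0, 0, -0.04], [0, 0, 0], 0.005]
    - [[0, 0, -0.06], [0, 0, 0], 0.005]
    - [[0, 0, -0.07], [0, 0, 0], 0.005]
    - [[0, 0, -0.07], [0, 0, 0], 0.005]

```text
time: 4.7
tool_pos: [0.5965, 0.2013, 0.123]
tcp_rot: [[0.348, 0.938, 0.003], [0.938, -0.348, 0.001], [0.002, 0.003, -1.0]]
ft_force: [0.8, 0.9, -1.8]
opening: 0.131
```

Call:
drive_tool:
  targets:
    - [[-0.032, 0.0132, -0.003], [0, 0, -4.3], 0.005]
    - [[-0.064, 0.0264, -0.006], [0, 0, -8.6], 0.005]
    - [[-0.095, 0.0396, -0.01], [0, 0, -12.9], 0.005]
    - [[-0.127, 0.0528, -0.01], [0, 0, -17.2], 0.005]
    - [[-0.159, 0.066, -0.01], [0, 0, -21.5], 0.005]

```text
time: 5.12
tool_pos: [0.6015, 0.0272, 0.1295]
tcp_rot: [[-0.024, 1.0, -0.001], [1.0, 0.024, -0.0], [0.0, -0.001, -1.0]]
ft_force: [0.8, -0.1, -2.6]
opening: 0.132
```

Call:
drive_tool:
  targets:
    - [[-0.035, 0.0006, 0], [0, 0, -4.3], 0.005]
    - [[-0.07, 0.0012, 0], [0, 0, -8.6], 0.005]
    - [[-0.105, 0.0018, 0], [0, 0, -12.9], 0.005]
    - [[-0.14, 0.0024, 0], [0, 0, -17.2], 0.005]
    - [[-0.172, 0.003, 0], [0, 0, -21.2], 0.005]

```text
time: 5.53
tool_pos: [0.6078, -0.1455, 0.1292]
tcp_rot: [[-0.383, 0.924, -0.001], [0.924, 0.383, 0.0], [0.001, -0.001, -1.0]]
ft_force: [0.8, -0.0, -2.9]
opening: 0.131
```

Call:
drive_tool:
  targets:
    - [[0, 0, 0.02], [0, 0, 0], 0.005]
    - [[0, 0, 0.03], [0, 0, 0], 0.005]
    - [[0, 0, 0.03], [0, 0, 0], 0.005]

```text
time: 5.78
tool_pos: [0.6069, -0.1426, 0.0973]
tcp_rot: [[-0.38, 0.925, -0.004], [0.925, 0.38, 0.002], [0.003, -0.003, -1.0]]
ft_force: [0.2, 0.9, -1.8]
opening: 0.137
```

```bash
python3 - <<'E'
from h import *
s=manip.sense();print(np.round(s["tool_pos"],4),np.round(s["tcp_rot"],3).tolist(),s["time"])
z=np.load("scene0.npz");p0=z["p"]
p,d=optics.grab_frame("scene");np.savez("scene2.npz",p=p,d=d)
a,b,c,e=190,215,320,330
cv2.imwrite("pics/fix2.png",np.hstack([cv2.resize(q[b:e,a:c],None,fx=3.05,fy=3.05,interpolation=cv2.INTER_CUBIC) for q in(p0,p)]))
E
```

```text
[ 0.6069 -0.1426  0.0973] [[-0.38, 0.925, -0.004], [0.925, 0.38, 0.002], [0.003, -0.003, -1.0]] 5.7833
```

View pics/fix2.png

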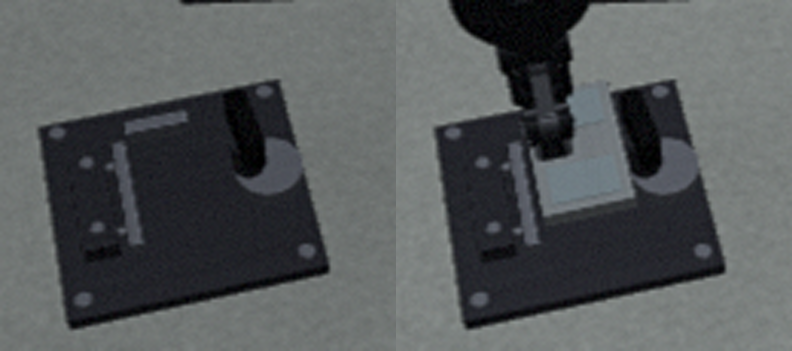

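The right panel shows the carrier held over the plate between the jaw strip (crop (525,190)) and the lobe (crop (670,165)), fin on the jaw's side. Measuring the gaps in this view.

```bash
python3 - <<'E'
from h import *
p0=np.load("scene0.npz")["p"];p=np.load("scene2.npz")["p"]
a=np.radians(22.3);ex=np.array([np.cos(a),np.sin(a)]);ey=np.array([-ex[1],ex[0]]);C=np.array([.5925,-.140])
def F(X): return np.c_[(X[:,:2]-C)@ex,(X[:,:2]-C)@ey]*1000
def blobs(img,box,lo,hi,z,k):
    x0,y0,x1,y1=box;g=img[y0:y1,x0:x1].max(2);m=((g>lo)&(g<hi)).astype(np.uint8)
    cs,_=cv2.findContours(m,0,1)
    for c in sorted(cs,key=cv2.contourArea)[::-1][:k]:
        Y=F(ray("scene",c[:,0]+[x0,y0],z));r=cv2.minAreaRect(Y.astype(np.float32));print(box,"n",len(c),"rect",[np.round(q,1) for q in r],"min",Y.min(0).round(1),"max",Y.max(0).round(1))
print("median bright",np.percentile(p0[240:320,200:300].max(2),[5,50,95]))
print("plate");blobs(p0,(195,235,305,325),-1,95,.012,1)
print("jaw/stop/lobe");blobs(p0,(218,248,292,300),75,256,.025,4)
z=manip.sense()["tool_pos"][2]
print("carrier");blobs(p,(225,240,275,290),95,256,z-.030+.012,2)
print("tcp F",F(np.array([manip.sense()["tool_pos"]])))
E
```

```text
median bright [ 20.  41. 120.]
plate
(195, 235, 305, 325) n 292 rect [array([ 3. , -0.5]), array([156.2, 160.7]), np.float64(0.0)] min [-75.1 -80.9] max [81.1 79.8]
jaw/stop/lobe
(218, 248, 292, 300) n 105 rect [array([-10.9,  64. ]), array([43.5, 71.2]), np.float64(77.4)] min [-43.9  37.7] max [25. 93.]
(218, 248, 292, 300) n 73 rect [array([  0.5, -33.8]), array([11.2, 76.9]), np.float64(90.0)] min [-38.  -39.5] max [ 39.  -28.3]
(218, 248, 292, 300) n 55 rect [array([-67.1, -22.7]), array([48.9, 12.5]), np.float64(82.4)] min [-76.5 -47.7] max [-64.1   1.6]
(218, 248, 292, 300) n 43 rect [array([-49.4,  -5.8]), array([38.1,  8.7]), np.float64(89.8)] min [-53.8 -24.9] max [-45.   13.2]
carrier
(225, 240, 275, 290) n 167 rect [array([15.5, 11.9]), array([ 63.7, 104.9]), np.float64(70.3)] min [-35.5 -21.6] max [60.2 59.2]
(225, 240, 275, 290) n 56 rect [array([ 35.8, -30.4]), array([ 5.9, 60.1]), np.float64(89.0)] min [  5.7 -33.6] max [ 65.8 -27.4]
tcp F [[13.32657254 -7.43265047]]
```

```bash
python3 - <<'E'
from h import *
p=np.load("scene2.npz")["p"];g=p.max(2).astype(float)
a=np.radians(22.3);ex=np.array([np.cos(a),np.sin(a)]);ey=np.array([-ex[1],ex[0]]);C=np.array([.5925,-.1405])
F=lambda X:np.c_[(X[:,:2]-C)@ex,(X[:,:2]-C)@ey]*1000
z=manip.sense()["tool_pos"][2]-.018
for v in (272,274,276,278):
    r=g[v,225:285];i=np.where(r>85)[0]+225;i=i[(i>236)]
    lo,hi=i.min(),i.max();print(v,lo,hi,F(ray("scene",[[lo-.5,v],[hi+.5,v]],z)).round(1).tolist(), r[8:48].astype(int).tolist() if v==274 else "")
for u in (245,250,255,260):
    c=g[265:300,u];print(u,c.astype(int).tolist())
    j=265+np.where(c>85)[0].max();print(F(ray("scene",[[u,j+.5]],z)).round(1))
print(F(manip.sense()["tool_pos"][None]))
E
```

```text
272 237 284 [[31.5, -18.8], [52.8, 63.2]] 
274 237 284 [[35.8, -19.5], [57.0, 62.3]] [70, 37, 42, 109, 125, 121, 124, 131, 132, 131, 131, 133, 132, 132, 131, 130, 132, 132, 134, 132, 134, 131, 131, 130, 132, 130, 134, 134, 131, 132, 126, 119, 126, 124, 71, 72, 98, 104, 101, 98]
276 237 284 [[40.1, -20.2], [61.2, 61.4]] 
278 237 277 [[44.3, -20.8], [62.3, 48.6]] 
245 [20, 73, 124, 125, 131, 131, 130, 134, 132, 132, 129, 132, 131, 133, 133, 131, 114, 122, 128, 95, 57, 59, 61, 46, 46, 44, 40, 44, 47, 44, 43, 46, 43, 43, 42]
[[61.6 -8.7]]
250 [126, 122, 126, 130, 135, 131, 133, 131, 132, 132, 132, 134, 132, 135, 130, 112, 124, 127, 90, 61, 57, 59, 44, 42, 48, 43, 45, 45, 44, 43, 46, 44, 45, 42, 44]
[[61.7  0.1]]
255 [122, 122, 133, 134, 133, 131, 129, 133, 132, 131, 132, 131, 133, 130, 110, 122, 127, 78, 56, 56, 57, 43, 43, 43, 44, 41, 45, 45, 46, 43, 41, 42, 51, 45, 45]
[[59.7  9.2]]
260 [129, 132, 134, 131, 132, 131, 131, 133, 130, 134, 132, 135, 132, 116, 126, 126, 76, 53, 58, 57, 43, 43, 42, 42, 43, 43, 41, 44, 45, 43, 39, 44, 46, 42, 45]
[[59.8 18. ]]
[[13.51630062 -6.97004561]]
```

Call:
drive_tool:
  targets:
    - [[-0.001, 0, 0.015], [0, 0, 0], 0.005]
    - [[-0.001, 0, 0.03], [0, 0, 0], 0.005]
    - [[-0.001, 0, 0.042], [0, 0, 0], 0.005]
    - [[-0.001, 0, 0.05], [0, 0, 0], 0.005]
    - [[-0.001, 0, 0.05], [0, 0, 0], 0.005]

```text
time: 6.25
tool_pos: [0.6079, -0.1434, 0.048]
tcp_rot: [[-0.381, 0.925, -0.003], [0.925, 0.381, 0.001], [0.002, -0.002, -1.0]]
ft_force: [0.5, -0.3, -2.1]
opening: 0.132
```

Call:
drive_tool:
  targets:
    - [[0, 0, 0.003], [0, 0, 0], 0.005]
    - [[0, 0, 0.006], [0, 0, 0], 0.005]
    - [[0, 0, 0.0075], [0, 0, 0], 0.005]
    - [[0, 0, 0.0075], [0, 0, 0], 0.005]
    - [[0, 0, 0.0075], [0, 0, 0], 0.005]

```text
time: 6.67
tool_pos: [0.6091, -0.144, 0.043]
tcp_rot: [[-0.38, 0.925, 0.0], [0.925, 0.38, -0.0], [-0.0, 0.0, -1.0]]
ft_force: [0.1, -0.1, -2.1]
opening: 0.135
```

Call:
drive_tool:
  targets:
    - [[0, 0, 0.0005], [0, 0, 0], 0.005]
    - [[0, 0, 0.001], [0, 0, 0], 0.005]
    - [[0, 0, 0.0013], [0, 0, 0], 0.005]
    - [[0, 0, 0.0013], [0, 0, 0], 0.005]

```text
time: 7.0
tool_pos: [0.6091, -0.144, 0.0427]
tcp_rot: [[-0.38, 0.925, 0.0], [0.925, 0.38, -0.001], [-0.001, 0.0, -1.0]]
ft_force: [-8.2, -0.1, 17.5]
opening: 0.134
```

Call:
drive_tool:
  targets:
    - [[0, -0.003, 0], [0, 0, 0], 0.005]
    - [[0, -0.006, 0], [0, 0, 0], 0.005]
    - [[0, -0.009, 0], [0, 0, 0], 0.005]
    - [[0, -0.011, 0], [0, 0, 0], 0.005]
    - [[0, -0.011, 0], [0, 0, 0], 0.005]

```text
time: 7.42
tool_pos: [0.6, -0.148, 0.0428]
tcp_rot: [[-0.381, 0.925, 0.003], [0.925, 0.381, 0.0], [-0.001, 0.003, -1.0]]
ft_force: [2.8, 1.8, 7.7]
opening: 0.134
```

Call:
drive_tool:
  targets:
    - [[0, 0, -0.0005], [0, 0, 0], 0.005]
    - [[0, -0.001, -0.0005], [0, 0, 0], 0.005]
    - [[0, -0.001, -0.0005], [0, 0, 0], 0.005]
    - [[0, -0.002, -0.0005], [0, 0, 0], 0.005]
    - [[0, -0.002, -0.0005], [0, 0, 0], 0.005]

```text
time: 7.83
tool_pos: [0.5978, -0.1486, 0.0428]
tcp_rot: [[-0.381, 0.925, 0.002], [0.925, 0.381, 0.0], [-0.001, 0.002, -1.0]]
ft_force: [5.2, 1.6, 6.5]
opening: 0.125
```

Call:
drive_tool:
  targets:
    - [[0, -0.0005, 0], [0, 0, 0], 0.005]
    - [[0, -0.001, 0], [0, 0, 0], 0.005]
    - [[0, -0.001, 0], [0, 0, 0], 0.005]

```text
time: 8.08
tool_pos: [0.597, -0.149, 0.0427]
tcp_rot: [[-0.381, 0.925, 0.002], [0.925, 0.381, 0.0], [-0.001, 0.002, -1.0]]
ft_force: [5.1, 2.2, 6.5]
opening: 0.133
```

Call:
drive_tool:
  targets:
    - [[0, -0.0005, 0], [0, 0, 0], 0.005]
    - [[0, -0.001, 0], [0, 0, 0], 0.005]
    - [[0, -0.001, 0], [0, 0, 0], 0.005]

```text
time: 8.33
tool_pos: [0.596, -0.1494, 0.0427]
tcp_rot: [[-0.381, 0.925, 0.002], [0.925, 0.381, 0.0], [-0.001, 0.002, -1.0]]
ft_force: [4.9, 2.2, 5.8]
opening: 0.128
```

Call:
drive_tool:
  targets:
    - [[0, -0.0005, -0.0003], [0, 0, 0], 0.005]
    - [[0, -0.001, -0.0003], [0, 0, 0], 0.005]
    - [[0, -0.001, -0.0003], [0, 0, 0], 0.005]

```text
time: 8.58
tool_pos: [0.5947, -0.1499, 0.0427]
tcp_rot: [[-0.381, 0.925, 0.001], [0.925, 0.381, 0.0], [-0.0, 0.001, -1.0]]
ft_force: [4.6, 2.1, 6.8]
opening: 0.133
```

Call:
drive_tool:
  targets:
    - [[0, -0.0005, 0], [0, 0, 0], 0.005]
    - [[0, -0.001, 0], [0, 0, 0], 0.005]
    - [[0, -0.001, 0], [0, 0, 0], 0.005]

```text
time: 8.83
tool_pos: [0.5943, -0.1501, 0.0429]
tcp_rot: [[-0.381, 0.925, 0.003], [0.925, 0.381, 0.0], [-0.001, 0.003, -1.0]]
ft_force: [7.7, 2.4, 1.8]
opening: 0.135
```

Call:
drive_tool:
  targets:
    - [[0, -0.0005, 0], [0, 0, 0], 0.005]
    - [[0, -0.001, 0], [0, 0, 0], 0.005]
    - [[0, -0.001, 0], [0, 0, 0], 0.005]

```text
time: 9.08
tool_pos: [0.5942, -0.1502, 0.0431]
tcp_rot: [[-0.381, 0.925, 0.004], [0.925, 0.381, 0.001], [-0.001, 0.004, -1.0]]
ft_force: [13.0, 3.9, 1.2]
opening: 0.13
```

The stop was met: the TCP held at x = 0.594 while the force rose to 13 N. Easing off, releasing and rising.

Call:
drive_tool:
  targets:
    - [[0, 0.0005, 0], [0, 0, 0], 0.005]
    - [[0, 0.001, 0], [0, 0, 0], 0.005]
    - [[0, 0.001, 0.0], [0, 0, 0], 0.02]
    - [[0, 0.001, 0], [0, 0, 0], 0.035]
    - [[0, 0.001, 0], [0, 0, 0], 0.05]

```text
time: 9.5
tool_pos: [0.5925, -0.1507, 0.0419]
tcp_rot: [[-0.38, 0.925, -0.001], [0.925, 0.38, -0.0], [0.0, -0.001, -1.0]]
ft_force: [0.1, 0.4, -0.2]
opening: 0.508
```

Call:
drive_tool:
  targets:
    - [[0, 0, 0], [0, 0, 0], 0.05]
    - [[0, 0, -0.01], [0, 0, 0], 0.05]
    - [[0, 0, -0.03], [0, 0, 0], 0.05]
    - [[0, 0, -0.06], [0, 0, 0], 0.05]
    - [[0, 0, -0.1], [0, 0, 0], 0.05]

```text
time: 9.92
tool_pos: [0.5919, -0.1501, 0.1422]
tcp_rot: [[-0.381, 0.925, -0.003], [0.925, 0.381, 0.001], [0.003, -0.003, -1.0]]
ft_force: [0.1, -0.2, 0.1]
opening: 0.587
```

```bash
python3 - <<'E'
from h import *
s=manip.sense();print(np.round(s["tool_pos"],4),s["time"],np.round(s["ft_force"],1))
p,d=optics.grab_frame("scene");np.savez("scene3.npz",p=p,d=d)
a,b,c,e=190,235,310,325
cv2.imwrite("pics/rel3.png",cv2.resize(p[b:e,a:c],None,fx=6,fy=6,interpolation=cv2.INTER_CUBIC))
E
```

```text
[ 0.5919 -0.1501  0.1422] 9.9167 [ 0.1 -0.2  0.1]
```

View pics/rel3.png

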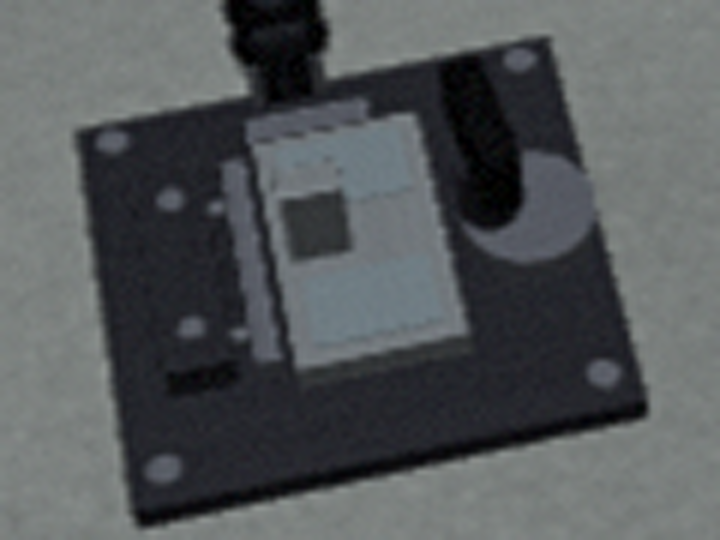

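The carrier rests against the stop (crop (310,120)), flat and parallel to the jaw with a gap of about 4 mm (crop (280,250)). The fin is on the jaw's side. Next, move over the knob and turn the tool 90°, with the fingers only part open so they clear the fin.

Call:
drive_tool:
  targets:
    - [[0.02, 0.001, -0.01], [0, 0, -7], 0.034]
    - [[0.04, 0.002, -0.01], [0, 0, -14], 0.034]
    - [[0.055, 0.002, -0.01], [0, 0, -21], 0.034]
    - [[0.055, 0.002, -0.01], [0, 0, -28], 0.034]
    - [[0.055, 0.002, -0.01], [0, 0, -35], 0.034]

```text
time: 10.38
tool_pos: [0.5739, -0.098, 0.1533]
tcp_rot: [[-0.846, 0.533, 0.0], [0.533, 0.846, -0.001], [-0.001, -0.0, -1.0]]
ft_force: [1.5, -0.6, 0.4]
opening: 0.4
```

Call:
drive_tool:
  targets:
    - [[0, 0, 0], [0, 0, -7], 0.034]
    - [[0, 0, 0], [0, 0, -14], 0.034]
    - [[0, 0, 0], [0, 0, -21], 0.034]
    - [[0, 0, 0], [0, 0, -28], 0.034]
    - [[0, 0, 0], [0, 0, -35], 0.034]

```text
time: 10.8
tool_pos: [0.574, -0.099, 0.153]
tcp_rot: [[-0.999, -0.047, 0.0], [-0.047, 0.999, -0.001], [-0.0, -0.001, -1.0]]
ft_force: [-0.1, -1.2, -0.4]
opening: 0.399
```

Call:
drive_tool:
  targets:
    - [[0, 0, 0], [0, 0, -7], 0.034]
    - [[0, 0, 0], [0, 0, -14], 0.034]
    - [[0, 0, 0], [0, 0, -20], 0.034]
    - [[0, 0, 0], [0, 0, -20], 0.034]
    - [[0, 0, 0], [0, 0, -20], 0.034]

```text
time: 11.22
tool_pos: [0.574, -0.0989, 0.1526]
tcp_rot: [[-0.926, -0.377, -0.0], [-0.377, 0.926, 0.0], [0.0, 0.0, -1.0]]
ft_force: [0.1, 0.5, 0.2]
opening: 0.399
```

```bash
python3 - <<'E'
from h import *
s=manip.sense();R=s["tcp_rot"];print(np.round(s["tool_pos"],4),s["q"].round(1) if hasattr(s["q"],"round") else s["q"],np.degrees(np.arctan2(R[1][1],R[0][1])))
p0=np.load("scene0.npz")["p"];O=np.array([.5925,-.1405]);a=np.radians(22.3);ex=np.array([np.cos(a),np.sin(a)]);ey=np.array([-ex[1],ex[0]])
m=(p0[235:300,260:290].max(2)<24).astype(np.uint8)
cs,_=cv2.findContours(m,0,1);c=max(cs,key=cv2.contourArea)
X=ray("scene",c[:,0]+[260,235],.076)[:,:2]-O
Y=np.c_[X@ex,X@ey]*1000;r=cv2.minAreaRect(Y.astype(np.float32));print("bar (incl sides) in scene F:",r,Y.min(0),Y.max(0))
print(proj("scene",[*(O+.046*ey),.076]))
E
```

```text
[ 0.574  -0.0989  0.1526] [ 51.5  40.9 -63.  101.8  40.7  63.5  86.7] 112.1592843420988
bar (incl sides) in scene F: ((11.425107955932617, 44.60265350341797), (18.80188751220703, 64.83098602294922), 86.31646728515625) [-20.98550689  33.96714354] [43.75378886 53.58765821]
[[269.33569055 252.66184263]]
```

Call:
drive_tool:
  targets:
    - [[0.0007, 0, 0.025], [0, 0, 0], 0.034]
    - [[0.0007, 0, 0.05], [0, 0, 0], 0.034]
    - [[0.0007, 0, 0.065], [0, 0, 0], 0.034]
    - [[0.0007, 0, 0.075], [0, 0, 0], 0.034]
    - [[0.0007, 0, 0.085], [0, 0, 0], 0.034]

```text
time: 11.63
tool_pos: [0.5736, -0.0989, 0.0669]
tcp_rot: [[-0.925, -0.379, -0.0], [-0.379, 0.925, -0.0], [0.0, -0.0, -1.0]]
ft_force: [0.6, 0.6, -0.0]
opening: 0.399
```

Call:
drive_tool:
  targets:
    - [[0, 0, 0.006], [0, 0, 0], 0.034]
    - [[0, 0, 0.0095], [0, 0, 0], 0.034]
    - [[0, 0, 0.0095], [0, 0, 0], 0.034]

```text
time: 11.88
tool_pos: [0.5735, -0.099, 0.0576]
tcp_rot: [[-0.925, -0.38, -0.0], [-0.38, 0.925, 0.0], [0.0, 0.0, -1.0]]
ft_force: [-0.3, 0.3, -0.1]
opening: 0.4
```

Call:
drive_tool:
  targets:
    - [[0, 0, 0], [0, 0, 0], 0.026]
    - [[0, 0, 0], [0, 0, 0], 0.02]
    - [[0, 0, 0], [0, 0, 0], 0.017]
    - [[0, 0, 0], [0, 0, 0], 0.01]
    - [[0, 0, 0], [0, 0, 0], 0.01]
  squeeze: 50

```text
time: 12.3
tool_pos: [0.5734, -0.0979, 0.0586]
tcp_rot: [[-0.924, -0.381, 0.0], [-0.381, 0.924, 0.001], [-0.001, 0.001, -1.0]]
ft_force: [-5.3, 5.6, 6.4]
opening: 0.183
```

```bash
python3 - <<'E'
from h import *
s=manip.sense();R=s["tcp_rot"];print({k:np.round(v,3).tolist() for k,v in s.items()},np.degrees(np.arctan2(R[1][1],R[0][1])))
E
```

```text
{'time': 12.3, 'q': [47.468, 47.247, -56.623, 104.707, 47.843, 55.692, 82.125], 'qvel': [-0.014, 0.011, 0.006, -0.121, -0.005, -0.028, 0.016], 'joint_efforts': [2.962, -86.26, -24.022, -29.385, 1.96, -0.389, -0.018], 'tool_pos': [0.573, -0.098, 0.059], 'tcp_rot': [[-0.924, -0.381, 0.0], [-0.381, 0.924, 0.001], [-0.001, 0.001, -1.0]], 'ft_force': [-5.32, 5.603, 6.362], 'torque': [1.38, 1.145, 0.015], 'opening': 0.183} 112.41284852871016
```

Call:
drive_tool:
  targets:
    - [[0, 0.0008, 0], [0, 0, 0], 0.005]
    - [[0, 0.0008, 0], [0, 0, 0], 0.005]
    - [[0, 0.0008, 0], [0, 0, 0], 0.005]
  squeeze: 60

```text
time: 12.55
tool_pos: [0.5734, -0.0977, 0.0587]
tcp_rot: [[-0.925, -0.381, 0.001], [-0.381, 0.925, 0.0], [-0.001, 0.0, -1.0]]
ft_force: [-2.4, 3.4, 5.5]
opening: 0.175
```

```bash
python3 - <<'E'
from h import *
s=manip.sense();R=s["tcp_rot"];print(np.round(s["torque"],3),np.degrees(np.arctan2(R[1][1],R[0][1])))
E
```

```text
[0.638 0.725 0.1  ] 112.3879780536649
```

Call:
drive_tool:
  targets:
    - [[0, 0, 0], [0, 0, 5], 0.005]
    - [[0, 0, 0], [0, 0, 10], 0.005]
    - [[0, 0, 0], [0, 0, 15], 0.005]
    - [[0, 0, 0], [0, 0, 20], 0.005]
    - [[0, 0, 0], [0, 0, 20], 0.005]

```text
time: 12.97
tool_pos: [0.5734, -0.0979, 0.0587]
tcp_rot: [[-0.999, -0.037, 0.001], [-0.037, 0.999, -0.0], [-0.001, -0.0, -1.0]]
ft_force: [-3.2, 3.1, 6.6]
opening: 0.177
```

```bash
cat > t.py <<'E'
from h import *
s=manip.sense();R=s["tcp_rot"];F=np.array(s["ft_force"]);a=np.degrees(np.arctan2(R[1][1],R[0][1]))
print("cam",round(np.radians(112.3-a),3),"deg",round(112.3-a,2),"torque",np.round(s["torque"],3),"F",F.round(1),"pos",np.round(s["tool_pos"],4),"open",round(s["opening"],3),"t",s["time"],"q",np.round(s["q"],0))
E
python3 t.py
```

```text
cam 0.352 deg 20.18 torque [ 0.821  0.775 -0.081] F [-3.2  3.1  6.6] pos [ 0.5734 -0.0979  0.0587] open 0.177 t 12.9667 q [ 45.  45. -53. 105.  44.  53.  64.]
```

Call:
drive_tool:
  targets:
    - [[0, 0, 0], [0, 0, 5], 0.005]
    - [[0, 0, 0], [0, 0, 10], 0.005]
    - [[0, 0, 0], [0, 0, 15], 0.005]
    - [[0, 0, 0], [0, 0, 18], 0.005]
    - [[0, 0, 0], [0, 0, 18], 0.005]

```text
time: 13.38
tool_pos: [0.5734, -0.0979, 0.0586]
tcp_rot: [[-0.963, 0.27, 0.001], [0.27, 0.963, -0.0], [-0.001, -0.0, -1.0]]
ft_force: [-3.7, 2.3, 9.3]
opening: 0.179
```

```bash
python3 t.py
```

```text
cam 0.662 deg 37.95 torque [ 0.519  0.907 -0.131] F [-3.7  2.3  9.3] pos [ 0.5734 -0.0979  0.0586] open 0.179 t 13.3833 q [ 43.  43. -49. 105.  41.  52.  49.]
```

Call:
drive_tool:
  targets:
    - [[0, 0, 0], [0, 0, 3], 0.005]
    - [[0, 0, 0], [0, 0, 6], 0.005]
    - [[0, 0, 0], [0, 0, 6], 0.005]

```text
time: 13.63
tool_pos: [0.5734, -0.0979, 0.0586]
tcp_rot: [[-0.93, 0.369, 0.001], [0.369, 0.93, -0.0], [-0.001, 0.0, -1.0]]
ft_force: [-3.4, 2.6, 8.5]
opening: 0.174
```

```bash
python3 t.py
```

```text
cam 0.767 deg 43.93 torque [ 0.528  0.973 -0.118] F [-3.4  2.6  8.5] pos [ 0.5734 -0.0979  0.0586] open 0.174 t 13.6333 q [ 42.  43. -48. 105.  40.  51.  43.]
```

Call:
drive_tool:
  targets:
    - [[0, 0, 0], [0, 0, 2], 0.005]
    - [[0, 0, 0], [0, 0, 4], 0.005]
    - [[0, 0, 0], [0, 0, 4], 0.005]

```text
time: 13.88
tool_pos: [0.5734, -0.098, 0.0586]
tcp_rot: [[-0.902, 0.432, 0.001], [0.432, 0.902, -0.0], [-0.0, 0.0, -1.0]]
ft_force: [-4.0, 1.7, 9.8]
opening: 0.177
```

```bash
python3 t.py
```

```text
cam 0.835 deg 47.87 torque [ 0.532  0.977 -0.086] F [-4.   1.7  9.8] pos [ 0.5734 -0.098   0.0586] open 0.177 t 13.8833 q [ 42.  42. -47. 105.  40.  51.  40.]
```

Call:
drive_tool:
  targets:
    - [[0, 0, 0], [0, 0, 1.5], 0.005]
    - [[0, 0, 0], [0, 0, 3], 0.005]
    - [[0, 0, 0], [0, 0, 3], 0.005]

```text
time: 14.13
tool_pos: [0.5734, -0.098, 0.0586]
tcp_rot: [[-0.879, 0.478, 0.0], [0.478, 0.879, -0.0], [-0.0, 0.0, -1.0]]
ft_force: [-4.1, 2.0, 9.9]
opening: 0.177
```

```bash
python3 t.py
```

```text
cam 0.887 deg 50.83 torque [ 0.469  0.985 -0.026] F [-4.1  2.   9.9] pos [ 0.5734 -0.098   0.0586] open 0.177 t 14.1333 q [ 41.  42. -46. 105.  39.  50.  37.]
```

Call:
drive_tool:
  targets:
    - [[0, 0, 0], [0, 0, 1], 0.005]
    - [[0, 0, 0], [0, 0, 2], 0.005]
    - [[0, 0, 0], [0, 0, 2], 0.005]

```text
time: 14.38
tool_pos: [0.5734, -0.098, 0.0586]
tcp_rot: [[-0.862, 0.508, 0.0], [0.508, 0.862, -0.0], [-0.0, 0.0, -1.0]]
ft_force: [-4.6, 2.1, 10.2]
opening: 0.174
```

```bash
python3 t.py
```

```text
cam 0.922 deg 52.8 torque [0.472 0.997 0.031] F [-4.6  2.1 10.2] pos [ 0.5734 -0.098   0.0586] open 0.174 t 14.3833 q [ 41.  42. -46. 105.  39.  50.  36.]
```

Torque has risen about 0.16 N m above the free-turning baseline since about 48°, when the jaw began to take load. A further 2°.

Call:
drive_tool:
  targets:
    - [[0, 0, 0], [0, 0, 1], 0.005]
    - [[0, 0, 0], [0, 0, 2], 0.005]
    - [[0, 0, 0], [0, 0, 2], 0.005]

```text
time: 14.63
tool_pos: [0.5734, -0.098, 0.0586]
tcp_rot: [[-0.843, 0.537, 0.0], [0.537, 0.843, -0.0], [-0.0, 0.0, -1.0]]
ft_force: [-4.6, 2.1, 10.5]
opening: 0.172
```

```bash
python3 t.py; python3 - <<'E'
from h import *
p,d=optics.grab_frame("scene");np.savez("scene4.npz",p=p,d=d);a,b,c,e=190,235,310,325
cv2.imwrite("pics/clamp4.png",cv2.resize(p[b:e,a:c],None,fx=6,fy=6,interpolation=cv2.INTER_CUBIC))
E
```

```text
cam 0.956 deg 54.79 torque [0.449 1.055 0.051] F [-4.6  2.1 10.5] pos [ 0.5734 -0.098   0.0586] open 0.172 t 14.6333 q [ 41.  42. -46. 105.  38.  50.  34.]
```

View pics/clamp4.png

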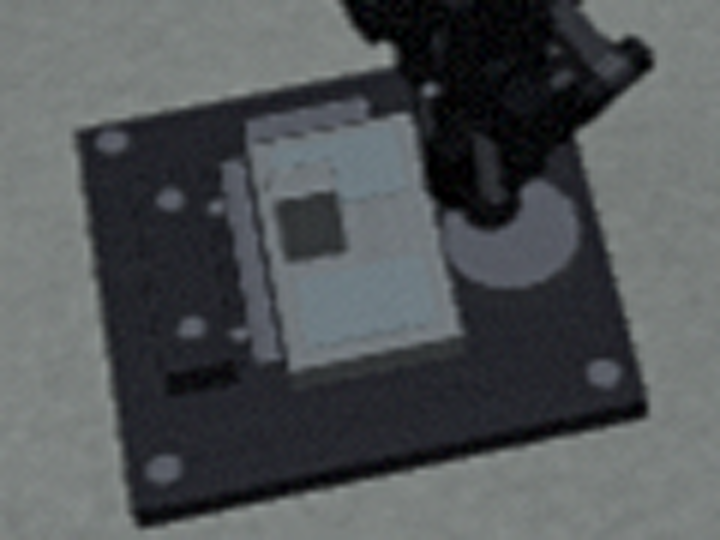

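The carrier has moved about 2 mm towards the jaw, but a thin dark gap still shows between pad and carrier (crop (270,250)). It may not be clamped yet, and the torque rise may be bias. Measuring the gap directly.

```bash
cat > gap.py <<'E'
from h import *
import sys
# mean intensity profile across the jaw/carrier gap, rectified along the jaw (fixture x 10..36 mm), plane z=.024
a=np.radians(22.3);ex=np.array([np.cos(a),np.sin(a)]);ey=np.array([-ex[1],ex[0]]);C=np.array([.5925,-.1405])
def prof(p,x0=12,x1=36):
    ys=np.arange(-44,-16,.5);xs=np.arange(x0,x1,1.)
    Y,X=np.meshgrid(ys,xs);W=C+X.reshape(-1,1)/1e3*ex+Y.reshape(-1,1)/1e3*ey
    q=proj("scene",np.c_[W,np.full(len(W),.024)]).astype(np.float32).reshape(len(xs),len(ys),2)
    g=cv2.remap(p.max(2).astype(np.float32),q[...,0],q[...,1],cv2.INTER_LINEAR).mean(0)
    w=(ys>-34)&(ys<-22);i=np.argmin(np.where(w,g,999))
    print("dip %.0f at %.1f; deficit area %.1f"%(g[i],ys[i],np.sum(np.clip(75-g[(ys>-36)&(ys<-18)],0,99))*.5/75),"mm;",g[16:46:2].astype(int).tolist())
if __name__=="__main__":
    for n in sys.argv[1:]:
        p=optics.grab_frame("scene")[0] if n=="now" else np.load(n)["p"]
        print(n);prof(p);prof(p,-30,-10)
E
python3 gap.py scene3.npz scene4.npz now
```

```text
scene3.npz
dip 47 at -25.0; deficit area 1.0 mm; [57, 73, 87, 95, 98, 100, 102, 102, 90, 69, 53, 46, 63, 93, 113]
dip 47 at -25.5; deficit area 0.9 mm; [59, 74, 86, 94, 98, 99, 100, 99, 85, 65, 50, 49, 71, 100, 115]
scene4.npz
dip 69 at -26.5; deficit area 0.2 mm; [56, 72, 86, 94, 98, 100, 101, 99, 87, 71, 73, 93, 110, 118, 121]
dip 67 at -26.5; deficit area 0.2 mm; [61, 74, 86, 93, 96, 99, 100, 98, 83, 67, 69, 88, 107, 115, 111]
now
dip 69 at -26.5; deficit area 0.2 mm; [56, 72, 87, 94, 98, 99, 100, 99, 87, 71, 72, 92, 110, 119, 122]
dip 67 at -26.5; deficit area 0.2 mm; [60, 73, 85, 93, 97, 99, 99, 96, 83, 68, 69, 87, 108, 116, 111]
```

A gap of roughly 1–1.6 mm remains (it was 3.7 mm, and the carrier moved about 2.1 mm), so it isn't clamped yet. Continuing in small steps, reading gap and torque.

Call:
drive_tool:
  targets:
    - [[0, 0, 0], [0, 0, 1], 0.005]
    - [[0, 0, 0], [0, 0, 2], 0.005]
    - [[0, 0, 0], [0, 0, 2], 0.005]

```text
time: 14.98
tool_pos: [0.5734, -0.098, 0.0586]
tcp_rot: [[-0.824, 0.566, 0.0], [0.566, 0.824, -0.0], [-0.0, 0.0, -1.0]]
ft_force: [-4.1, 1.7, 10.5]
opening: 0.178
```

```bash
python3 t.py;python3 gap.py now
```

```text
cam 0.991 deg 56.8 torque [0.414 1.065 0.038] F [-4.1  1.7 10.5] pos [ 0.5734 -0.098   0.0586] open 0.178 t 14.9833 q [ 40.  41. -45. 105.  38.  50.  32.]
now
dip 75 at -27.0; deficit area 0.1 mm; [56, 72, 86, 94, 98, 99, 100, 98, 87, 74, 83, 102, 114, 120, 121]
dip 71 at -27.0; deficit area 0.1 mm; [61, 74, 86, 94, 97, 99, 99, 96, 83, 71, 81, 100, 113, 115, 107]
```

Call:
drive_tool:
  targets:
    - [[0, 0, 0], [0, 0, 1], 0.005]
    - [[0, 0, 0], [0, 0, 2], 0.005]
    - [[0, 0, 0], [0, 0, 2], 0.005]

```text
time: 15.28
tool_pos: [0.5734, -0.098, 0.0586]
tcp_rot: [[-0.804, 0.595, 0.0], [0.595, 0.804, -0.0], [-0.0, 0.0, -1.0]]
ft_force: [-4.1, 1.3, 10.5]
opening: 0.175
```

```bash
python3 t.py;python3 gap.py now
```

```text
cam 1.026 deg 58.8 torque [0.348 1.076 0.029] F [-4.1  1.3 10.5] pos [ 0.5734 -0.098   0.0586] open 0.175 t 15.2833 q [ 40.  41. -45. 105.  38.  50.  30.]
now
dip 80 at -27.0; deficit area 0.1 mm; [56, 73, 87, 94, 97, 99, 100, 98, 87, 79, 92, 108, 117, 120, 120]
dip 77 at -27.0; deficit area 0.1 mm; [61, 74, 86, 94, 96, 98, 99, 96, 84, 77, 92, 108, 116, 115, 106]
```

Torque is flat (0.05 → 0.03) while the carrier keeps moving freely, so contact with the jaw is still ahead.

Call:
drive_tool:
  targets:
    - [[0, 0, 0], [0, 0, 1], 0.005]
    - [[0, 0, 0], [0, 0, 1.5], 0.005]
    - [[0, 0, 0], [0, 0, 1.5], 0.005]

```text
time: 15.58
tool_pos: [0.5734, -0.098, 0.0586]
tcp_rot: [[-0.788, 0.615, 0.0], [0.615, 0.788, -0.0], [-0.0, 0.0, -1.0]]
ft_force: [-4.9, 1.1, 10.6]
opening: 0.174
```

```bash
python3 t.py;python3 gap.py now
```

```text
cam 1.052 deg 60.27 torque [0.344 1.09  0.057] F [-4.9  1.1 10.6] pos [ 0.5734 -0.098   0.0586] open 0.174 t 15.5833 q [ 40.  41. -44. 105.  37.  50.  29.]
now
dip 85 at -27.5; deficit area 0.1 mm; [56, 72, 87, 93, 97, 99, 99, 97, 88, 85, 99, 112, 118, 120, 120]
dip 79 at -27.5; deficit area 0.1 mm; [60, 74, 86, 93, 97, 98, 98, 95, 83, 80, 96, 110, 116, 112, 103]
```

Call:
drive_tool:
  targets:
    - [[0, 0, 0], [0, 0, 1], 0.005]
    - [[0, 0, 0], [0, 0, 1.5], 0.005]
    - [[0, 0, 0], [0, 0, 1.5], 0.005]

```text
time: 15.88
tool_pos: [0.5733, -0.098, 0.0586]
tcp_rot: [[-0.772, 0.636, 0.0], [0.636, 0.772, -0.0], [-0.0, 0.0, -1.0]]
ft_force: [-4.2, 1.6, 12.1]
opening: 0.172
```

```bash
python3 t.py;python3 gap.py now
```

```text
cam 1.078 deg 61.77 torque [0.413 1.124 0.042] F [-4.2  1.6 12.1] pos [ 0.5733 -0.098   0.0586] open 0.172 t 15.8833 q [ 40.  41. -44. 105.  37.  49.  28.]
now
dip 89 at -27.5; deficit area 0.1 mm; [56, 71, 86, 93, 97, 99, 99, 98, 91, 92, 105, 114, 119, 120, 121]
dip 83 at -27.5; deficit area 0.1 mm; [60, 73, 86, 93, 97, 98, 98, 95, 85, 85, 101, 112, 114, 109, 103]
```

Call:
drive_tool:
  targets:
    - [[0, 0, 0], [0, 0, 1], 0.005]
    - [[0, 0, 0], [0, 0, 1.5], 0.005]
    - [[0, 0, 0], [0, 0, 1.5], 0.005]

```text
time: 16.18
tool_pos: [0.5734, -0.098, 0.0586]
tcp_rot: [[-0.755, 0.655, 0.0], [0.655, 0.755, -0.0], [-0.0, 0.0, -1.0]]
ft_force: [-4.4, 1.7, 11.1]
opening: 0.173
```

```bash
python3 t.py;python3 gap.py now
```

```text
cam 1.104 deg 63.25 torque [0.461 1.101 0.119] F [-4.4  1.7 11.1] pos [ 0.5734 -0.098   0.0586] open 0.173 t 16.1833 q [ 39.  41. -44. 105.  37.  49.  27.]
now
dip 91 at -33.5; deficit area 0.1 mm; [56, 72, 87, 94, 97, 98, 98, 97, 92, 96, 109, 116, 119, 120, 120]
dip 87 at -27.5; deficit area 0.1 mm; [59, 74, 86, 94, 97, 98, 98, 95, 88, 90, 104, 113, 115, 109, 101]
```

Call:
drive_tool:
  targets:
    - [[0, 0, 0], [0, 0, 1], 0.005]
    - [[0, 0, 0], [0, 0, 1.5], 0.005]
    - [[0, 0, 0], [0, 0, 1.5], 0.005]

```text
time: 16.48
tool_pos: [0.5733, -0.098, 0.0586]
tcp_rot: [[-0.738, 0.675, 0.0], [0.675, 0.738, -0.0], [-0.0, 0.0, -1.0]]
ft_force: [-4.6, 1.2, 11.3]
opening: 0.175
```

```bash
python3 t.py;python3 gap.py now
```

```text
cam 1.13 deg 64.75 torque [0.422 1.077 0.22 ] F [-4.6  1.2 11.3] pos [ 0.5733 -0.098   0.0586] open 0.175 t 16.4833 q [ 39.  41. -43. 105.  36.  49.  25.]
now
dip 91 at -28.0; deficit area 0.0 mm; [59, 77, 89, 94, 97, 98, 99, 95, 91, 97, 109, 116, 120, 120, 120]
dip 87 at -28.0; deficit area 0.0 mm; [63, 79, 89, 94, 97, 97, 97, 94, 87, 92, 107, 113, 111, 105, 99]
```

The pad has now begun to move and torque climbs steeply (0.04 → 0.12 → 0.22), so I estimate roughly 6–8 N. One more small step for about 10 N.

Call:
drive_tool:
  targets:
    - [[0, 0, 0], [0, 0, 0.6], 0.005]
    - [[0, 0, 0], [0, 0, 1.1], 0.005]
    - [[0, 0, 0], [0, 0, 1.1], 0.005]
    - [[0, 0, 0], [0, 0, 1.1], 0.005]

```text
time: 16.87
tool_pos: [0.5734, -0.098, 0.0586]
tcp_rot: [[-0.725, 0.689, 0.0], [0.689, 0.725, -0.0], [-0.0, 0.0, -1.0]]
ft_force: [-4.3, 1.6, 10.8]
opening: 0.174
```

```bash
python3 t.py;python3 gap.py now
```

```text
cam 1.149 deg 65.82 torque [0.372 1.103 0.272] F [-4.3  1.6 10.8] pos [ 0.5734 -0.098   0.0586] open 0.174 t 16.8667 q [ 39.  41. -43. 105.  36.  49.  24.]
now
dip 92 at -28.0; deficit area 0.0 mm; [59, 77, 90, 95, 98, 98, 99, 95, 91, 100, 112, 117, 120, 119, 120]
dip 90 at -28.0; deficit area 0.0 mm; [65, 82, 91, 96, 98, 97, 97, 93, 89, 97, 109, 114, 111, 105, 99]
```

Call:
drive_tool:
  targets:
    - [[0, 0, 0], [0, 0, 0], 0.02]
    - [[0, 0, 0], [0, 0, 0], 0.027]
    - [[0, 0, 0], [0, 0, 0], 0.034]
    - [[0, 0, 0], [0, 0, 0], 0.034]

```text
time: 17.25
tool_pos: [0.5732, -0.0985, 0.0578]
tcp_rot: [[-0.723, 0.691, 0.0], [0.691, 0.723, -0.0], [-0.0, 0.0, -1.0]]
ft_force: [-0.6, 0.4, -0.6]
opening: 0.395
```

Call:
drive_tool:
  targets:
    - [[0, 0, -0.01], [0, 0, 0], 0.034]
    - [[0, 0, -0.03], [0, 0, 0], 0.034]
    - [[0, 0, -0.06], [0, 0, 0], 0.034]
    - [[0, 0, -0.1], [0, 0, 0], 0.034]
    - [[0, 0, -0.13], [0, 0, 0], 0.034]

```text
time: 17.67
tool_pos: [0.5733, -0.0978, 0.1909]
tcp_rot: [[-0.723, 0.691, 0.001], [0.691, 0.723, 0.0], [-0.001, 0.001, -1.0]]
ft_force: [-0.2, 0.2, 0.8]
opening: 0.398
```

Call:
drive_tool:
  targets:
    - [[-0.03, -0.02, -0.01], [0, 0, 0], 0.034]
    - [[-0.06, -0.04, -0.01], [0, 0, 0], 0.034]
    - [[-0.09, -0.06, -0.01], [0, 0, 0], 0.034]
    - [[-0.1, -0.07, -0.01], [0, 0, 0], 0.034]
    - [[-0.1, -0.07, -0.01], [0, 0, 0], 0.034]

```text
time: 18.08
tool_pos: [0.5966, -0.2226, 0.1978]
tcp_rot: [[-0.719, 0.695, -0.0], [0.695, 0.719, -0.001], [-0.0, -0.001, -1.0]]
ft_force: [-0.1, -0.2, -0.4]
opening: 0.399
```

```bash
python3 t.py;python3 gap.py now; python3 - <<'E'
from h import *
p,d=optics.grab_frame("scene");np.savez("scene5.npz",p=p,d=d)
cv2.imwrite("pics/end5.png",np.vstack([cv2.resize(p[235:325,190:310],None,fx=5,fy=5,interpolation=cv2.INTER_CUBIC)]))
E
```

```text
cam 1.158 deg 66.33 torque [-0.006  0.023  0.   ] F [-0.1 -0.2 -0.4] pos [ 0.5966 -0.2226  0.1978] open 0.399 t 18.0833 q [ 51.  36. -48.  92.  28.  65.  42.]
now
dip 90 at -28.0; deficit area 0.1 mm; [58, 75, 88, 94, 96, 97, 97, 93, 90, 99, 110, 115, 118, 118, 118]
dip 87 at -28.0; deficit area 0.0 mm; [64, 80, 89, 93, 95, 96, 96, 93, 87, 94, 107, 112, 108, 102, 97]
```

View pics/end5.png

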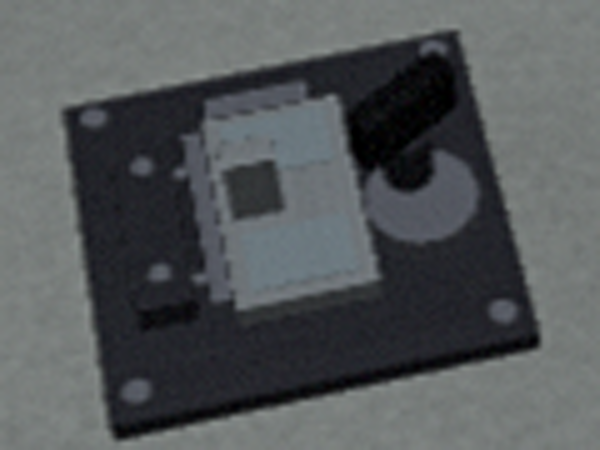

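The final picture shows the carrier seated between the jaw (crop (210,220)) and the lobe (crop (420,195)), against the stop (crop (255,100)). The fin is on the jaw's side, the pad is still pushed back and the robot is clear. Handing in.

```bash
python3 -c "
from bench import manip
print(manip.finish_job())"
```

```text
the job is handed in; nothing more can be done
None
```

I put the carrier in the fixture, slid it against the end stop, clamped it with the knob and let go. I handed the job in at about 18 s.

- **Seating:** I slid the carrier until it met the stop, where the force rose to 13 N and motion halted. The last picture shows it flat and parallel to the jaw, touching the stop, with the fin on the jaw's side. The robot was clear and touching nothing.
- **Clamping:** I turned the knob clockwise to about 1.15 rad. The jaw began to take load near 1.10 rad.
- **Clamp force:** I could only estimate this. The torque rise of about 0.23 N m gives 8–13 N. The jaw's displacement in the images gives roughly 7 N before and after release. The two don't fully agree, but both are well inside 4–20 N.
- **False start:** An early torque rise at about 0.9 rad turned out to be a bias in the reading. The images still showed a gap at the jaw, so I kept turning until the pad moved.
- **Not checked:** I did not re-photograph the other items on the bench at the end. No unexpected contact force showed up during the moves.

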